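# Nudge an adapter plate onto its dowel pins

### The arm

A 6-joint arm with a two-finger parallel gripper is mounted at the origin on the work surface. World frame = base frame: x ahead of the robot, y to its left, z up, the work surface at z = 0. Lengths are in mm, angles in rad, forces in N, time in s.
With the tool pointing down it reaches from about 150 to 775 mm from the base axis. Payload 6.1 kg.
Tool frame: the origin (TCP) lies on the mounting face of the last link; the fingertips stand 173 mm ahead of it and the grasp point (between the pads) lies 155 mm ahead of it (ctrl.nose_length is the distance from the TCP to the fingertips, in mm); z points along the fingers, y is the line along which they close (so a half turn about z gives the same grasp; the last joint's range is limited). The gripper opens to 85 mm and grips with 20 to 120 N. Pads are 22 mm wide; open, the fingers measure 114 mm over their backs; the gripper's body (76 mm by 85 mm) begins 54 mm behind the grasp point. The pads swing forward as they close: fully open they stand 13 mm farther back than shut.
Start: joints at [1.204, 0.126, -0.04, 1.405, 0, 1.571], TCP at [188.274, 490.063, 404.695] pointing down, gripper open.
Joint ranges: [-2.72, 2.72], [-0.95, 1.95], [-1.27, 1.35], [-1.78, 2.02], [-1.46, 1.47], [-3.14, 3.14]. Speed limits (rad/s): [2.39, 2.39, 3.01, 3.14, 3.14, 3.14].

### API

Orientations are given as a unit quaternion [x, y, z, w].
In Python, from cell import ctrl, optics gives the robot as it stands. The module is installed in compiled form; this text tells all that it offers.
- The arm moves only by the tool drive_tool, never from a script. Its argument "moves" is a list that holds one entry, the list of rows, each a list of 5 numbers: the shift along the tool's x, y, z in units of 25 mm (1.0 is 25 mm), then the turn about the tool's z in units of 8 degrees (1.0 is 8 degrees), then the opening, from 0 (shut) to 1 (fully open). In form: [[[x, y, z, twist, jaw], ...]]. A call has 1 to 5 rows; each row is the pose to reach, as a shift and turn from the pose commanded when the call began, along the tool's axes at that moment; what a row does not reach only later rows make up. A row lasts 1/10 s, in which the tool goes at most 50 mm and 8.59 degrees, less where a joint would pass 70% of its speed; a pose out of reach is approached as far as the arm can. A call with a gripper value outside its range is refused whole. The fingers move at their own pace and stop on an object; "grip_force" is the grip in N (left out, the last holds). Time passes only in rows, so rows that repeat a pose let the fingers close. It gives the time, the measured TCP pose, the force, the opening and the grip force at its end, in the units of the state.
- ctrl.sense(): the state, without advancing time (a new reading comes with each control period).
- optics.grab_frame(name): name is "scene" or "side" or "wrist"; returns a dict with "pixels" (480x640x3 uint8, blue, green, red), "range_z" (480x640 float32, mm along the optical axis (not along the pixel's ray), 0 where there is no reading), "intrinsics" (3x3 intrinsics, pixels), "world_from_camera" (4x4, takes a point from camera to world coordinates). Camera axes: x right, y down, z forward; pixel columns grow to the right and rows downward; lengths in mm; the calibration is good to about 2 mm. A picture is of the moment at which its call begins.
- ctrl.job_done(): hands the job in; it is judged then, once.
Trained networks look in the newest picture that a camera, given by its name, has taken for a name from the list of things; names that differ only in an ending like _2 or _b are one class to them, and where a whole thing is asked for, a point or a joint stands for the part that bears it (a point fixed in the world has none). Each returns a list of dicts, best first, with "p" (0 to 1); they miss things now and then, are a little off and sometimes report something else, mostly with a low value. They report only what shows in the picture. A call takes as long as a camera call. They do not tell look-alikes from the thing itself.
- optics.spot_in(camera, name): "position" ([x, y, z] in mm, in the coordinates of the camera as it stood for that picture, good to about 4 mm: the middle of the surface that is visible of it).
- optics.cut_out(camera, name): "region" (480x640 bool, what is visible of it).
The state is a dict: "time": time; "joints": joint angles; "joint_velocities": joint speeds; "joint_efforts": joint torques, N m; "tcp_pos": TCP position; "ee_rot": TCP orientation; "contact_force": force on the tool from outside, world axes, zero at the start; "moment": the same for the moment, N m; "opening": finger opening in mm; "gripper_force": force on a finger pad.
Only numpy, scipy, OpenCV 4.12 (cv2) and the standard library are available. Lean on these libraries where they do the work, as an engineer would, in place of code of your own. Each camera call takes 0.05 s, during which the arm holds its last target. There are 200 camera calls.

### The job

The aluminium adapter plate on the bench fixture is resting on top of the two locating pins. With the fingertips, push it sideways over the fixture until both of its pin holes drop over the pins and it lies flat on the fixture's base; never pick it up. Leave the sockets, tools and other things around it where they are.

Things in the scene. Friction and masses are not known exactly. Their poses are not given: they have to be found in the camera images.
- fixture: Fixed grey steel base, 190 mm (its x) by 400 mm (its y) and 20 mm thick, moved and turned from start to start (yaw within 0.3 rad). Origin: centre of its underside, on the bench. Its flat top (the deck) is 20 mm above the bench. A straight steel fence, 240 by 16 mm and 25 mm high, stands on the deck beyond the pins.
- fence_face (a point): Middle of the foot of the fence's straight face that looks to the robot, at deck height. The fence runs 120 mm to either side of it along the fixture's y; a dark line across the fence stands abreast of each pin. With the plate's far edge flat against the face the holes are 1 mm too far for centre, near enough to drop over the pins.
- pin_right (a point): Centre of the top of the right (-y) locating pin: fixed steel dowel, 10 mm diameter, standing 11 mm above the deck, its last 5 mm tapering to 6 mm diameter. 31 mm on the robot's side of the fence face.
- pin_left (a point): Centre of the top of the left (+y) locating pin, the same; the pins are 70 mm apart along the fixture's y.
- plate: Loose aluminium plate, 110 mm (its x, away from the robot) by 170 mm (its y), 8 mm thick, 0.3 to 0.5 kg, with two small pin holes and, nearer the robot, a 45 mm round window centred 20 mm short of its middle. Origin: centre of its underside. At the start it tilts about 8 degrees: its near edge lies on the deck, its far part rides on the pin tops. It slides at some 2 to 5 N.
- hole_right (a point): Centre of the mouth, on the plate's upper face, of the right (-y) pin hole: 14 mm diameter, through, 30 mm from the plate's far edge and 50 mm from its right edge. It belongs over pin_right; at the start the holes are 20 to 42 mm too far left (fixture +y), 8 to 18 mm too near the robot, and the plate is turned up to 0.1 rad.
- hole_left (a point): Centre of the mouth of the left (+y) pin hole, the same, 70 mm from the other along the plate's y. It belongs over pin_left. Seated, both pins stand 3 mm proud of the plate's upper face.
- socket_a: Bystander, leave alone: bright steel deep socket, 22 mm diameter, 50 mm tall, standing on the fixture's base 50 mm to the right of where the plate belongs. Origin: centre of its foot.
- socket_b: Bystander, leave alone: bright steel short socket, 18 mm diameter, 24 mm tall, standing on the fixture's base behind the fence. Origin: centre of its foot.
- mug: Bystander, leave alone: white mug, 80 mm diameter, 90 mm tall, standing to the right of the fixture. Origin: centre of its foot.
- spray: Bystander, leave alone: spray can, 60 mm diameter, 170 mm tall, standing beyond the fixture. Origin: centre of its foot.
- driver: Bystander, leave alone: screwdriver lying on the bench to the left of the fixture. Origin: under its middle, x axis along it.
- spanner: Bystander, leave alone: spanner lying on the bench to the right of the fixture, nearer the robot. Origin: under its middle, x axis along it.
- grease: Bystander, leave alone: white jar with black lid, 70 mm diameter, 70 mm tall, standing beyond the fixture. Origin: centre of its foot.
Things that resemble listed ones, but are neither listed nor needed, are in the scene too. There is more than one size of the plate; the job needs the largest.

How it is judged:
By the outcome, as a careful person would: the job done as asked, in the order asked, and still so for the second after the job is handed in, with the robot touching nothing.
It also fails if it takes over 67 s, if anything falls off the work surface, if the arm or the gripper's body presses on something with over 40 N, if the wrist force passes 120 N, or if a joint passes its speed limit or range.

## Working session

There is one attempt and no reset: what is moved stays moved. The work goes in short steps, Python scripts to look and compute and a tool call to move; the robot and the scene stay as the last step left them, time stands still between calls to the robot, and variables do not carry over. Pictures are saved under pics/ and viewed, at most 10 in all, crops included, and the job is handed in when it is done.

Besides the shell and the picture viewer there is one more tool, called after "Emit:" as name([rows], argument=value, ...), one row to a line, values as JSON. drive_tool: Moves the arm, as the interface text tells. Its arguments: {"type":"object","properties":{"moves":{"type":"array","items":{"type":"array","items":{"type":"array","items":{"type":"number"}}}},"grip_force":{"type":"number"}},"required":["moves"]}

```bash
mkdir -p pics; cat > h.py <<'E'
import numpy as np, cv2
from cell import ctrl, optics
def w(f,u,v,z=None):
    K=np.array(f["intrinsics"]);T=np.array(f["world_from_camera"])
    r=np.linalg.inv(K)@np.array([u,v,1.0])
    if z is None: return (T@np.append(r*f["range_z"][int(round(v)),int(round(u))],1))[:3]
    d=T[:3,:3]@r; return T[:3,3]+d*(z-T[2,3])/d[2]
def px(f,p):
    c=np.linalg.inv(f["world_from_camera"])@np.append(p,1); q=np.array(f["intrinsics"])@c[:3]; return q[:2]/q[2]
E
python3 - <<'E'
from h import *
np.set_printoptions(precision=1,suppress=True)
fs={}
for c in ["scene","side"]:
    f=optics.grab_frame(c); cv2.imwrite(f"pics/{c}0.png",f["pixels"]); T=np.array(f["world_from_camera"])
    print(c,T[:3,3])
    for n in ["plate","hole_right","pin_right","fence_face","fixture","socket_a","mug","spray"]:
        print(n,[(round(d["p"],2),(T@np.append(d["position"],1))[:3],px(f,(T@np.append(d["position"],1))[:3]).round()) for d in optics.spot_in(c,n)])
s=ctrl.sense();print(s)
E
```

```text
scene [1051.4  614.7  707.1]
plate [(0.95, array([541.8,  70.6,  31.8]), array([323., 269.])), (0.73, array([281.4, 273.9,   5.7]), array([472., 267.]))]
hole_right [(0.93, array([278.2, 275.1,   3.2]), array([473., 267.])), (0.91, array([545.2,  79.2,  34.8]), array([325., 271.])), (0.62, array([ 608.2, -103. ,   45.4]), array([249., 241.])), (0.55, array([ 313.4, -183.3,    2.6]), array([320., 193.]))]
pin_right [(0.81, array([588.3, 135.5,  19.3]), array([329., 300.])), (0.34, array([ 617.8, -234.9,   73.5]), array([211., 209.]))]
fence_face [(0.68, array([595.7, 140.1,  16.3]), array([328., 304.]))]
fixture [(0.77, array([591.7, 140.5,  20.8]), array([329., 301.]))]
socket_a [(0.67, array([607.6, -99.1,  46.3]), array([250., 242.]))]
mug [(0.65, array([ 619.2, -233.5,   72.7]), array([211., 210.]))]
spray [(0.71, array([735.9, -43.8, 109.2]), array([211., 258.])), (0.52, array([592.6, 137.4,  21.5]), array([328., 300.]))]
side [  97.5 -509.6  644.4]
plate [(0.77, array([ 313. , -200.6,    4.9]), array([290., 385.])), (0.74, array([266.8, 265.1,   0.8]), array([141., 247.])), (0.6
[... 427 characters left out ...]
ray([324., 250.]))]
fixture [(0.87, array([551.4, -10.7,  19.8]), array([325., 251.]))]
socket_a [(0.66, array([ 592.7, -118.9,   45.2]), array([377., 261.]))]
mug [(0.57, array([ 611.3, -238.7,   56.6]), array([433., 288.]))]
spray [(0.9, array([707.4, -85.5, 107.6]), array([408., 205.]))]
{'time': 0.9, 'joints': array([ 1.2,  0.1, -0. ,  1.4, -0. ,  1.6]), 'joint_velocities': array([-0., -0.,  0., -0.,  0.,  0.]), 'joint_efforts': array([  0. , -43.6,  35.3,   0. ,  -0. ,  -0. ]), 'tcp_pos': array([188.3, 490.1, 404.7]), 'ee_rot': array([ 0.2,  1. , -0. ,  0. ]), 'contact_force': array([ 0. , -0. , -0.2]), 'moment': array([-0.,  0.,  0.]), 'gripper_force': 0.0, 'opening': 85.3562595810692}
```

View pics/scene0.png

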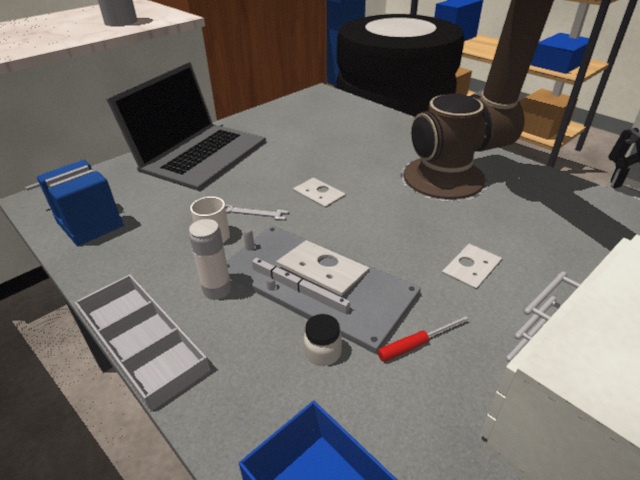

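View pics/side0.png

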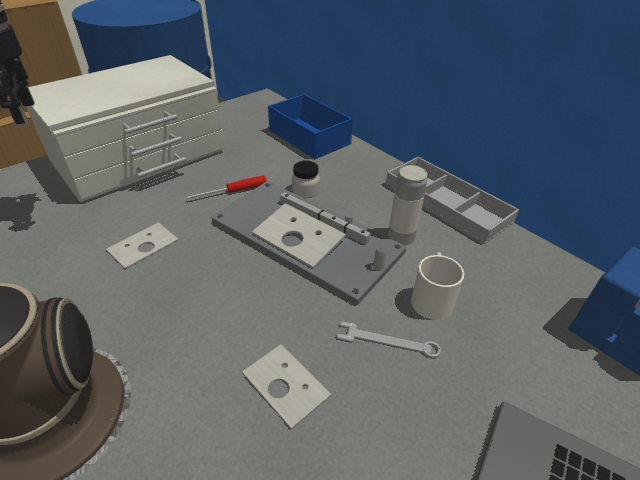

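The scene view shows three plates: one on the fixture at (323,269), and look-alikes on the bench at (472,265) and (320,192). The side view shows the same three at (302,233), (141,245) and (288,385). The one on the fixture is by far the likeliest. Next I measure the plates and the fixture from depth and check that choice in a crop.

```bash
cat >> h.py <<'E'
def cloud(f):
    v,u=np.mgrid[0:480,0:640]; z=f["range_z"]
    P=np.stack([u*z,v*z,z],-1)@np.linalg.inv(f["intrinsics"]).T
    T=np.array(f["world_from_camera"]); W=P@T[:3,:3].T+T[:3,3]; W[z<=0]=np.nan; return W
E
python3 - <<'E'
from h import *
np.set_printoptions(precision=2,suppress=True)
for c in ["scene","side"]:
    f=optics.grab_frame(c); W=cloud(f)
    for d in optics.cut_out(c,"plate"):
        m=cv2.erode(d["region"].astype(np.uint8),np.ones((2,2)))>0; P=W[m]; P=P[np.isfinite(P).all(1)]
        r=cv2.minAreaRect(P[:,:2].astype(np.float32)); print(c,round(d["p"],2),m.sum(),r,np.percentile(P[:,2],[5,50,95]))
    for d in optics.cut_out(c,"fixture"):
        m=d["region"]; P=W[m]; P=P[np.isfinite(P).all(1)]; P=P[(P[:,2]>16)&(P[:,2]<24)]
        print(c,"fix",round(d["p"],2),cv2.minAreaRect(P[:,:2].astype(np.float32)),np.median(P[:,2]))
        if len(P)>500:
            q=f["pixels"].copy()
    o=(250,215,170,120) if c=="scene" else (220,180,190,125)
    x,y,a,b=o; cv2.imwrite(f"pics/crop_{c}.png",cv2.resize(f["pixels"][y:y+b,x:x+a],None,fx=4,fy=4,interpolation=cv2.INTER_CUBIC))
E
```

```text
scene 0.79 2289 ((535.2582397460938, 64.53207397460938), (110.65389251708984, 167.02252197265625), 11.699447631835938) [27.47 35.38 40.89]
scene 0.76 1208 ((275.4536437988281, 272.8013916015625), (127.03701782226562, 79.09246063232422), 5.608194828033447) [2.67 5.33 7.55]
scene 0.75 674 ((311.1968078613281, -186.5409393310547), (82.54730224609375, 122.87942504882812), 2.659336805343628) [2.22 5.4  7.7 ]
scene 0.63 1573 ((678.6947021484375, 215.40521240234375), (63.961334228515625, 63.134681701660156), 21.60926628112793) [10.39 58.15 71.1 ]
scene fix 0.67 ((561.9193115234375, 69.64617919921875), (192.66270446777344, 401.4921875), 12.677297592163086) 19.775228833151004
side 0.97 3086 ((310.4007873535156, -194.70208740234375), (81.34059143066406, 124.5263442993164), 2.641279935836792) [3.28 5.31 7.01]
side 0.85 2739 ((533.6891479492188, 55.73878860473633), (109.6698989868164, 168.79859924316406), 11.064045906066895) [26.49 33.31 39.79]
side 0.7 1451 ((273.099365234375, 265.73736572265625), (126.88264465332031, 83.39519500732422), 5.023972034454346) [0.96 5.05 7.05]
side fix 0.76 ((561.8038940429688, 65.485107421875), (193.1703338623047, 400.4983825683594), 12.411142349243164) 19.30452055020578
```

View pics/crop_side.png

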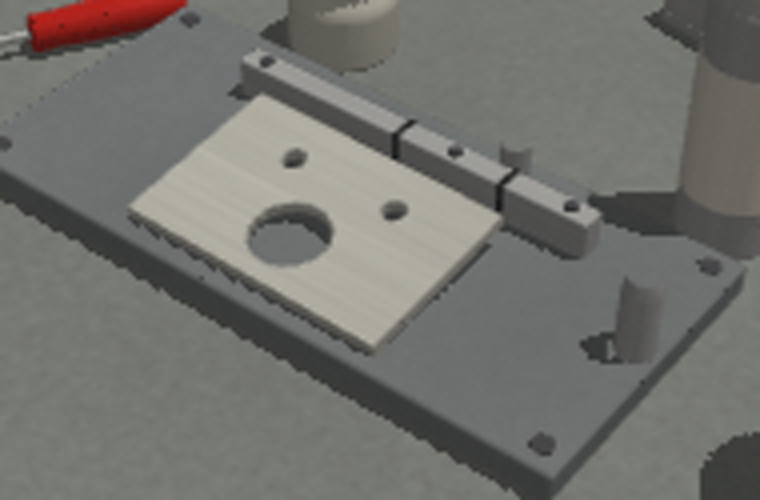

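The crop confirms it: the plate on the fixture measures 110 x 170 mm, with its holes at about crop (294,158) and (395,210). The fence marks are at about (403,140) and (506,190), so the plate must go right and forward. The other two plates measure about 82 x 125 mm, so they are the look-alikes. The fixture is centred near (562,67) with yaw 12.5°. Next I compute the move to a viewing pose.

```bash
cat >> h.py <<'E'
from scipy.spatial.transform import Rotation as R
def go(tcp,yaw):  # yaw (deg) of fixture x axis; tool y along fixture y. prints units from current pose
    s=ctrl.sense(); A=R.from_quat(s["ee_rot"]); t=np.radians(yaw)
    y=np.array([-np.sin(t),np.cos(t),0]); x=-np.array([np.cos(t),np.sin(t),0])
    B=R.from_matrix(np.column_stack([x,y,[0,0,-1]]))
    d=A.inv().apply(np.array(tcp)-s["tcp_pos"])/25; r=(A.inv()*B).as_rotvec(degrees=True)/8
    print("t",s["time"],"tcp",s["tcp_pos"].round(1),"F",s["contact_force"].round(1),"open",round(s["opening"]),"units",d.round(2),"twist",r.round(2))
E
python3 -c "
from h import *
go([480,50,400],12.5)"
```

```text
t 1.2 tcp [188.3 490.1 404.7] F [-0.   0.9 -0.9] open 85 units [-17.21 -12.25   0.19] twist [-0.   -0.   -4.19]
```

Emit:
drive_tool([
  [[-1.5,-1.0,0,-0.8,0.5],[-3,-2.1,0,-1.6,0.3],[-4.5,-3.2,0,-2.4,0.1],[-6,-4.3,0,-3.2,0],[-7.5,-5.3,0,-4.2,0]],
])

```text
time: 1.7
tcp_pos: [314.2, 300.5, 404.9]
ee_rot: [-0.106, 0.994, 0.0, 0.0]
contact_force: [1.2, 1.3, -0.2]
opening: 12.2
gripper_force: 0.0
```

```bash
python3 -c "
from h import *
go([480,50,400],12.5)"
```

```text
t 1.7 tcp [314.2 300.5 404.9] F [ 1.2  1.3 -0.2] open 12 units [ -4.37 -11.19   0.2 ] twist [ 0.    0.   -0.04]
```

Emit:
drive_tool([
  [[-0.8,-1.8,0,0,0],[-1.4,-3.6,0,0,0],[-2.0,-5.4,0,0,0],[-2.7,-7.2,0,0,0],[-3.4,-9,0,0,0]],
])

```text
time: 2.2
tcp_pos: [443.9, 97.8, 405.1]
ee_rot: [-0.104, 0.995, 0.0, 0.001]
contact_force: [0.2, 0.9, 0.5]
opening: -0.2
gripper_force: 0.0
```

Emit:
drive_tool([
  [[-0.3,-1,0,0,0],[-0.6,-2,0,0,0],[-0.9,-2.2,0,0,0],[-0.9,-2.2,0,0,0],[-0.9,-2.2,0,0,0]],
])

```text
time: 2.7
tcp_pos: [476.5, 51.2, 404.6]
ee_rot: [-0.104, 0.995, 0.0, -0.0]
contact_force: [0.5, 1.2, 0.9]
opening: -0.3
gripper_force: 0.0
```

```bash
python3 - <<'E'
from h import *
np.set_printoptions(precision=1,suppress=True)
go([480,50,400],12.5)
f=optics.grab_frame("wrist"); cv2.imwrite("pics/wrist1.png",f["pixels"]); T=f["world_from_camera"]; print(np.array(T))
np.savez("w1.npz",**f)
for n in ["plate","hole_right","pin_right","pin_left","fence_face","fixture","socket_a","socket_b"]:
    print(n,[(round(d["p"],2),(T@np.append(d["position"],1))[:3],px(f,(T@np.append(d["position"],1))[:3]).round()) for d in optics.spot_in("wrist",n)])
E
```

```text
t 2.7 tcp [476.5  51.2 404.6] F [0.5 1.2 0.9] open 0 units [-0.1 -0.1  0.2] twist [ 0.  -0.  -0.1]
[[ -0.2   0.9   0.3 403.6]
 [  1.    0.2   0.1  34.2]
 [  0.    0.3  -1.  374.9]
 [  0.    0.    0.    1. ]]
plate [(0.86, array([290.8, 271.7,   8. ]), array([592.,  61.])), (0.7, array([527.6,  50.1,  36.9]), array([312., 256.])), (0.65, array([ 342. , -168.9,    0.3]), array([122.,  14.]))]
hole_right [(0.86, array([287.3, 271. ,   4.2]), array([590.,  57.])), (0.75, array([526.8,  50.4,  34.9]), array([313., 255.])), (0.63, array([ 343.9, -167.6,    8.8]), array([119.,  14.]))]
pin_right [(0.65, array([537.9,  61.8,  21.1]), array([321., 262.]))]
pin_left [(0.6, array([540.5,  66.3,  22.3]), array([325., 265.]))]
fence_face [(0.79, array([539. ,  63.4,  21. ]), array([323., 263.])), (0.5, array([ 615.1, -203.4,   50.7]), array([ 49., 292.]))]
fixture [(0.71, array([535.5,  64.2,  20.4]), array([324., 260.]))]
socket_a [(0.94, array([ 596.2, -104.9,   47.7]), array([150., 292.]))]
socket_b [(0.94, array([ 596.2, -104.9,   47.7]), array([150., 292.]))]
```

View pics/wrist1.png

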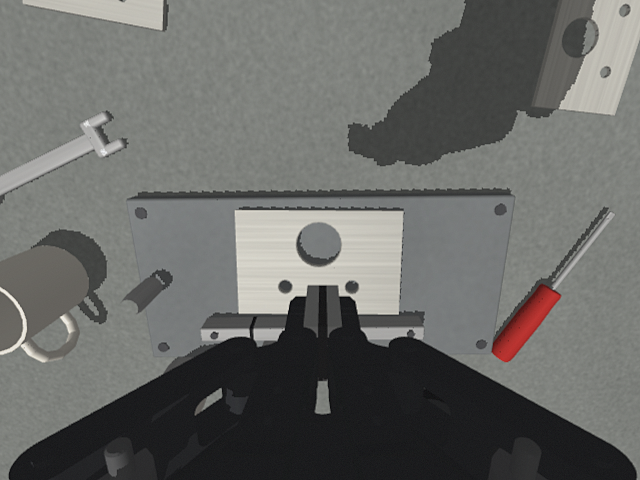

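Wrist view, with up toward the robot and right = +y: the holes are at (285,287) and (352,287), the plate spans about (236-403, 210-314), the right fence mark is at (252,328), and the fence runs from (201) to (424). Next I measure the offsets in fixture coordinates.

```bash
cat >> h.py <<'E'
def fence(f,c0=(562,67),yaw=12.5):
    W=cloud(f); t=np.radians(yaw); ex=np.array([np.cos(t),np.sin(t)]); ey=np.array([-ex[1],ex[0]])
    d=W[...,:2]-c0; return d@ex,d@ey,W
E
python3 - <<'E'
from h import *
np.set_printoptions(precision=1,suppress=True)
t=np.radians(12.5); ex=np.array([np.cos(t),np.sin(t)]); ey=np.array([-ex[1],ex[0]])
for c in ["scene","side","wrist"]:
    f=optics.grab_frame(c); a,b,W=fence(f); z=W[...,2]
    m=(z>42)&(z<48)&(a>20)&(a<90)&(abs(b)<135)
    P=np.stack([a[m],b[m]],1).astype(np.float32)
    m=m&(abs(a-np.median(a[m]))<12); P=np.stack([a[m],b[m]],1).astype(np.float32)
    print(c,"fence top",m.sum(),cv2.minAreaRect(P),np.percentile(P[:,0],[1,99]),np.percentile(P[:,1],[.3,99.7]))
    m=(abs(z-20)<2.5)&(abs(a)<110)&(abs(b)<215)
    print("  deck",cv2.minAreaRect(np.stack([a[m],b[m]],1).astype(np.float32)))
    if c=="wrist":
        L=lambda u,v,zz:(lambda p:np.array([(p[:2]-[562,67])@ex,(p[:2]-[562,67])@ey,p[2]]))(w(f,u,v,zz))
        for n,u,v,zz in [("hr",285,287,37),("hl",352,287,37),("mark top",252,319,45),("plate nearL",402,211,28),("nearR",236,210,28),("farR",239,313,43),("farL",400,313,43)]: print("  ",n,L(u,v,zz))
        for n in ["fence_l","x"]: pass
        for u,v in [(260,225),(390,225),(260,300),(375,300)]: print("  z",w(f,u,v)[2])
        d=[d for d in optics.cut_out(c,"plate")]
        for k in d:
            m=k["region"]&(z>22); 
            if m.sum()>3000:
                P=np.stack([a[m],b[m]],1).astype(np.float32); print("  plate",k["p"],cv2.minAreaRect(P))
E
```

```text
scene fence top 674 ((49.48539733886719, -6.254852294921875), (238.78634643554688, 18.559335708618164), 89.72115325927734) [40.9 57.9] [-124.4  112.4]
  deck ((1.601348876953125, 9.330123901367188), (412.4859924316406, 196.40419006347656), 89.38627624511719)
side fence top 507 ((47.45237731933594, -11.843132019042969), (239.57022094726562, 19.0899715423584), 89.99444580078125) [38.8 56.3] [-130.2  107.3]
  deck ((6.020294189453125, 6.75787353515625), (416.2588806152344, 207.53558349609375), 89.94790649414062)
wrist fence top 1805 ((47.123008728027344, -10.074195861816406), (17.15598487854004, 239.78663635253906), 0.055490102618932724) [39.3 54.8] [-129.   108.7]
  deck ((5.970481872558594, 7.41033935546875), (205.07814025878906, 415.0311279296875), 0.05530833080410957)
   hr [ -2.6 -39.   37. ]
   hl [-1.9 31.6 37. ]
   mark top [ 30.3 -74.5  45. ]
   plate nearL [-81.2  81.7  28. ]
   nearR [-84.  -85.9  28. ]
   farR [ 24.2 -88.2  43. ]
   farL [26.  82.4 43. ]
  z 31.17129420734136
  z 31.735816488654336
  z 40.78348702714038
  z 41.06347176212296
  plate 0.97 ((-36.07594299316406, -0.5138397216796875), (174.21441650390625, 124.12535858154297), 88.95198059082031)
```

Fixture-frame result, in (a along x, b along y) from the nominal centre:
- Fence face: a≈39.
- Pins: a≈8, b≈-74.5 and -4.5. Socket_a lies 100 mm right of the right pin, which agrees.
- Holes: b≈-39 and 31.6, a≈-2.
- Offset: the plate is about 35 mm too far left and 10 mm too near, nearly square. That is within the ranges given.

Next is the left edge, approached with shut fingers.

```bash
cat >> h.py <<'E'
def gof(a,b,z,yaw=12.5):
    t=np.radians(12.5); ex=np.array([np.cos(t),np.sin(t)]); ey=np.array([-ex[1],ex[0]])
    p=np.array([562,67])+a*ex+b*ey; d=ctrl.sense()["tcp_pos"][:2]-[562,67]
    print("now a,b",(d@ex).round(1),(d@ey).round(1),"nose",ctrl.nose_length); go([*p,z],yaw)
E
python3 -c "
from h import *
gof(-30,118,197)"
```

```text
now a,b -86.9 2.4 nose 173.4
t 3.35 tcp [476.7  50.6 404.7] F [-0.1 -0.5 -0.3] open 0 units [-2.23  4.65  8.31] twist [-0.    0.   -0.07]
```

Emit:
drive_tool([
  [[-0.7,1.5,0,-0.1,0],[-1.5,3.2,0.2,-0.1,0],[-2.2,4.6,1,-0.1,0],[-2.2,4.6,2.8,-0.1,0],[-2.2,4.6,4.5,-0.1,0]],
])

```text
time: 3.85
tcp_pos: [507.1, 175.8, 291.1]
ee_rot: [-0.112, 0.994, 0.0, 0.001]
contact_force: [1.2, -0.1, -0.7]
opening: -0.0
gripper_force: 0.0
```

Emit:
drive_tool([
  [[0,0,1.2,0,0],[0,0,2.4,0,0],[0,0,3.2,0,0],[0,0,3.6,0,0],[0,0,3.6,0,0]],
])

```text
time: 4.35
tcp_pos: [506.4, 174.2, 201.0]
ee_rot: [-0.111, 0.994, -0.0, -0.001]
contact_force: [-0.5, -0.8, 0.6]
opening: 0.2
gripper_force: 0.0
```

```bash
python3 -c "
from h import *
gof(-30,98,197)"
```

```text
now a,b -31.1 116.7 nose 173.4
t 4.35 tcp [506.4 174.2 201. ] F [-0.5 -0.8  0.6] open 0 units [-0.04 -0.75  0.16] twist [-0.   -0.02  0.02]
```

Emit:
drive_tool([
  [[0,-0.4,0.16,0,0],[0,-0.7,0.16,0,0],[0,-0.9,0.16,0,0],[0,-1.1,0.16,0,0],[0,-1.3,0.16,0,0]],
])

```text
time: 4.85
tcp_pos: [514.3, 142.4, 198.9]
ee_rot: [-0.111, 0.994, 0.001, 0.001]
contact_force: [-0.3, 2.9, 0.8]
opening: -0.1
gripper_force: 1.5
```

```bash
cat >> h.py <<'E'
def plate(c="scene"):
    f=optics.grab_frame(c); a,b,W=fence(f)
    for k in optics.cut_out(c,"plate"):
        m=(cv2.erode(k["region"].astype(np.uint8),np.ones((2,2)))>0)&np.isfinite(a)&(abs(a)<110)&(abs(b)<150)&(W[...,2]>22)
        if m.sum()>800:
            A=np.c_[a[m],b[m],np.ones(m.sum())]; s=np.linalg.lstsq(A,W[...,2][m],rcond=None)[0]
            r=cv2.minAreaRect(np.stack([a[m],b[m]],1).astype(np.float32)); print(c,k["p"],m.sum(),np.round(r[0],1),np.round(r[1],1),round(r[2],2),"tilt",np.degrees(s[:2]).round(1),"z",W[...,2][m].mean().round(1))
E
python3 -c "
from h import *
gof(-30,98,197)
plate();plate('side')"
```

```text
now a,b -30.3 83.9 nose 173.4
t 4.85 tcp [514.3 142.4 198.9] F [-0.3  2.9  0.8] open 0 units [-0.01  0.56  0.08] twist [0.01 0.01 0.02]
scene 0.63 1918 [-28.   -8.8] [167.8 109.7] 87.99 tilt [ 6.4 -0.3] z 35.6
```

Emit:
drive_tool([
  [[0.3,0.2,0.05,0,0],[0.7,0.1,0.1,0,0],[0.7,-0.2,0.1,0,0],[0.7,-0.5,0.1,0,0],[0.7,-0.76,0.1,0,0]],
])

```text
time: 5.55
tcp_pos: [501.1, 119.7, 195.7]
ee_rot: [-0.111, 0.994, 0.0, 0.0]
contact_force: [-0.1, 1.4, -0.4]
opening: 0.0
gripper_force: 0.7
```

```bash
python3 -c "
from h import *
gof(-125,55,200)
plate();plate('side')"
```

```text
now a,b -48.1 64.6 nose 173.4
t 5.55 tcp [501.1 119.7 195.7] F [-0.1  1.4 -0.4] open 0 units [ 3.08 -0.37 -0.17] twist [0.   0.   0.02]
scene 0.58 2060 [-25.  -29.7] [169.2 110.1] 88.11 tilt [ 6.5 -0.2] z 35.4
side 0.95 2796 [-28.4 -37.1] [170.5 110.4] 88.03 tilt [ 7.2 -0.2] z 33.5
side 0.28 953 [-3.2 -6.5] [176.9 287.8] 1.47 tilt [-0.9  1.3] z 40.0
```

Emit:
drive_tool([
  [[0,0.4,0,0,0],[0,0.4,-1.5,0,0],[0.5,0,-3,0,0.5],[1.8,-1.2,-3,0,1],[2.8,-2.8,-3,0,1]],
])

```text
time: 6.25
tcp_pos: [447.7, 37.3, 272.1]
ee_rot: [-0.112, 0.994, 0.0, 0.001]
contact_force: [0.7, -1.2, -0.4]
opening: 43.1
gripper_force: 0.0
```

Emit:
drive_tool([
  [[0,-0.8,0,0,1],[0,-1.2,0,0,1],[0,-1.2,0,0,1],[0,-1.2,0,0,1],[0,-1.2,0,0,1]],
])

```text
time: 6.75
tcp_pos: [454.9, 8.3, 270.5]
ee_rot: [-0.111, 0.994, 0.0, -0.0]
contact_force: [-0.3, -0.6, -1.3]
opening: 85.2
gripper_force: 0.0
```

```bash
python3 - <<'E'
from h import *
np.set_printoptions(precision=1,suppress=True)
gof(-118,-35,185)
f=optics.grab_frame("wrist"); cv2.imwrite("pics/wrist2.png",f["pixels"])
plate();plate('side');plate('wrist')
E
```

```text
now a,b -117.2 -34.1 nose 173.4
t 6.75 tcp [454.9   8.3 270.5] F [-0.3 -0.6 -1.3] open 85 units [ 0.  -0.   3.4] twist [ 0. -0.  0.]
scene 0.94 2277 [-26.2 -31.7] [170.6 113.8] 89.15 tilt [ 6.6 -0.3] z 34.8
side 0.95 2213 [-29.2 -38.1] [168.3 108.8] 88.53 tilt [ 7.2 -0.1] z 32.7
wrist 0.8 21912 [-47.6 -35.7] [119.4 168.6] 0.32 tilt [ 6.8 -0. ] z 33.8
wrist 0.35 1156 [-9.4 -1. ] [300.  176.8] 88.35 tilt [9.1 0.6] z 30.7
```

View pics/wrist2.png

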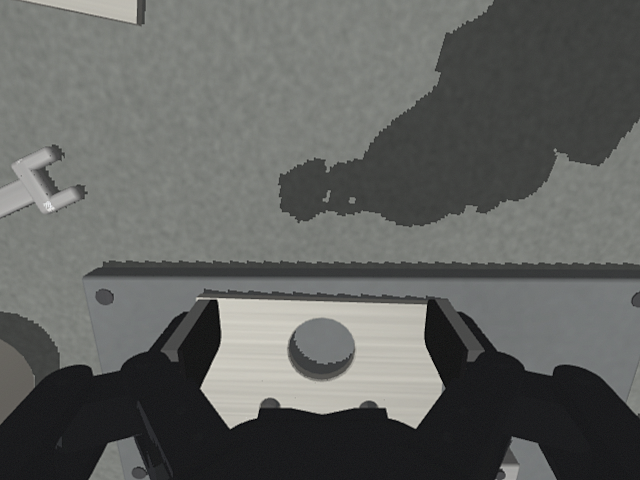

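Wrist view 2: fingers open at about (190,330) and (460,330). The plate's near edge is at row 297, the holes at (270,404) and (368,405), and the gripper is still short of the plate. Next I descend partway and check the real tip height with the cameras.

Emit:
drive_tool([
  [[0,0,1,0,1],[0,0,2,0,1],[0,0,2.8,0,1],[0,0,2.8,0,1],[0,0,2.8,0,1]],
])

```text
time: 7.6
tcp_pos: [454.7, 7.4, 201.0]
ee_rot: [-0.111, 0.994, 0.0, -0.0]
contact_force: [0.3, 0.2, 0.1]
opening: 85.5
gripper_force: 0.0
```

```bash
python3 - <<'E'
from h import *
np.set_printoptions(precision=1,suppress=True)
gof(-118,-35,184)
for c in ["scene","side"]:
    f=optics.grab_frame(c); a,b,W=fence(f); z=W[...,2]
    da=a+117; db=b+34
    for s in (-1,1):
        m=(abs(da)<16)&(abs(db*s-50)<14)&(z>12)&(z<120); print(c,s,m.sum(),np.percentile(z[m],[0,1,2,5,20]) if m.sum() else 0, np.percentile(da[m],[2,98]) if m.sum() else 0,np.percentile(db[m],[2,98]) if m.sum() else 0)
E
```

```text
now a,b -117.6 -35.0 nose 173.4
t 7.6 tcp [454.7   7.4 201. ] F [0.3 0.2 0.1] open 85 units [ 0.  -0.   0.7] twist [ 0. -0.  0.]
scene -1 248 [40.4 42.6 43.4 45.9 58.7] [-11.5  13.8] [-63.2 -39.4]
scene 1 250 [41.8 43.8 44.9 50.9 62.7] [-12.1  14. ] [38.  62.7]
side -1 288 [40.4 44.3 45.2 49.  60.9] [-14.2   9.3] [-60.8 -37. ]
side 1 322 [40.5 42.  43.1 46.7 58. ] [-12.4  10.8] [39.  63.2]
```

Emit:
drive_tool([
  [[0,0,0.4,0,1],[0,0,0.68,0,1],[-0.3,0,0.68,0,1],[-0.6,0,0.68,0,1],[-0.9,0,0.68,0,1]],
])

```text
time: 8.2
tcp_pos: [477.6, 12.5, 183.9]
ee_rot: [-0.111, 0.994, -0.0, 0.0]
contact_force: [-3.6, -2.5, 0.7]
opening: 85.7
gripper_force: 1.5
```

Emit:
drive_tool([
  [[-0.1,0,0,0,1],[-0.2,0,0,0,1],[-0.3,0,0,0,1],[-0.3,0,0,0,1]],
])

```text
time: 8.6
tcp_pos: [484.1, 14.0, 183.6]
ee_rot: [-0.111, 0.994, 0.0, -0.0]
contact_force: [-1.5, 0.0, 0.4]
opening: 85.5
gripper_force: 0.7
```

```bash
python3 - <<'E'
from h import *
np.set_printoptions(precision=1,suppress=True)
gof(-82,-35,184)
plate();plate('side')
E
```

```text
now a,b -87.6 -34.9 nose 173.4
t 8.6 tcp [484.1  14.  183.6] F [-1.5  0.   0.4] open 85 units [-0.2 -0.  -0. ] twist [ 0. -0.  0.]
scene 0.73 2087 [-20.1 -28.8] [167.8 110.3] 89.83 tilt [ 7.4 -0.1] z 35.6
scene 0.19 1470 [6.9 1.4] [178.1 306.2] 3.07 tilt [ 4.3 -0.4] z 36.5
side 0.81 1504 [-29.8 -36.9] [129.4 172.9] 3.61 tilt [7.1 0.2] z 34.3
```

Contact is made and the plate now squares up. I push on in small steps to the fence.

Emit:
drive_tool([
  [[-0.1,0,0,0,1],[-0.2,0,0,0,1],[-0.2,0,0,0,1]],
])

```text
time: 9.1
tcp_pos: [489.2, 15.2, 183.7]
ee_rot: [-0.111, 0.994, 0.0, 0.0]
contact_force: [-0.3, -0.7, -0.1]
opening: 85.2
gripper_force: 0.6
```

Emit:
drive_tool([
  [[-0.08,0,0,0,1],[-0.16,0,0,0,1],[-0.16,0,0,0,1]],
])

```text
time: 9.4
tcp_pos: [491.4, 15.8, 183.4]
ee_rot: [-0.11, 0.994, -0.0, -0.002]
contact_force: [-9.3, -0.3, 5.0]
opening: 85.3
gripper_force: 4.8
```

```bash
python3 - <<'E'
from h import *
np.set_printoptions(precision=1,suppress=True)
gof(-82,-35,184)
plate();plate('side')
E
```

```text
now a,b -80.0 -34.7 nose 173.4
t 9.4 tcp [491.4  15.8 183.4] F [-9.3 -0.3  5. ] open 85 units [ 0.1 -0.  -0. ] twist [ 0. -0.  0.]
scene 0.77 2048 [-13.2 -29.4] [169.2 109.5] 89.47 tilt [ 8.5 -0.1] z 35.7
scene 0.59 1446 [3.7 0. ] [181.6 297.1] 0.73 tilt [ 4.8 -0.3] z 36.6
side 0.94 1308 [-16.5 -36.5] [108.5 168.2] 0.22 tilt [8.3 0.1] z 34.6
```

Emit:
drive_tool([
  [[0.5,0,0,0,1],[0.6,0,-1.2,0,1],[0.4,1,-3,0,0.5],[-0.5,2.7,-3,0,0],[-1.4,4.2,-3,0,0]],
])

```text
time: 10.1
tcp_pos: [504.6, 127.3, 261.4]
ee_rot: [-0.11, 0.994, 0.001, 0.003]
contact_force: [0.8, -0.3, -0.1]
opening: 43.8
gripper_force: 0.0
```

Emit:
drive_tool([
  [[-0.5,0.4,0,0,0],[-0.5,0.4,0,0,0],[-0.5,0.4,0,0,0],[-0.5,0.4,0.8,0,0],[-0.5,0.4,1.6,0,0]],
])

```text
time: 10.6
tcp_pos: [513.6, 137.2, 218.7]
ee_rot: [-0.11, 0.994, -0.0, 0.001]
contact_force: [0.3, 0.2, -0.4]
opening: -0.1
gripper_force: 0.0
```

```bash
python3 - <<'E'
from h import *
np.set_printoptions(precision=1,suppress=True)
gof(-32,80,196)
plate();plate('side')
f=optics.grab_frame("wrist"); L=lambda u,v,z:0
cv2.imwrite("pics/wrist3.png",f["pixels"])
E
```

```text
now a,b -32.0 79.0 nose 173.4
t 10.6 tcp [513.6 137.2 218.7] F [ 0.3  0.2 -0.4] open 0 units [-0.   0.   0.9] twist [-0.  0.  0.]
scene 0.7 1988 [-14.5 -28.6] [168.  107.5] 89.61 tilt [ 8.4 -0.2] z 35.9
side 0.85 2824 [-16.  -35.5] [109.9 169.5] 0.29 tilt [8.3 0.1] z 34.3
```

View pics/wrist3.png

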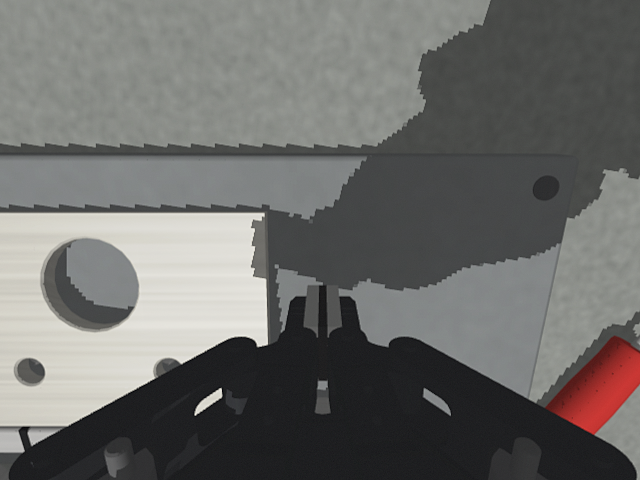

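Wrist view 3: the plate's far edge lies along the fence, its left edge is at column ~268, and the fingers are clear at ~(322,300). I lower and creep right.

Emit:
drive_tool([
  [[0,0,0.5,0,0],[0,0,0.9,0,0],[0,-0.2,0.9,0,0],[0,-0.4,0.9,0,0],[0,-0.6,0.9,0,0]],
])

```text
time: 11.35
tcp_pos: [517.3, 123.6, 196.4]
ee_rot: [-0.111, 0.994, 0.0, 0.0]
contact_force: [-1.3, 2.7, -0.3]
opening: 0.0
gripper_force: 1.6
```

Emit:
drive_tool([
  [[0,-0.06,0,0,0],[0,-0.12,0,0,0],[0,-0.18,0,0,0],[0,-0.18,0,0,0]],
])

```text
time: 11.75
tcp_pos: [518.2, 119.5, 196.3]
ee_rot: [-0.111, 0.994, -0.0, 0.0]
contact_force: [-0.8, 0.5, 0.2]
opening: 0.1
gripper_force: 0.0
```

```bash
python3 - <<'E'
from h import *
np.set_printoptions(precision=1,suppress=True)
gof(-32,60,196)
plate();plate('side')
E
```

```text
now a,b -31.4 60.7 nose 173.4
t 11.75 tcp [518.2 119.5 196.3] F [-0.8  0.5  0.2] open 0 units [ 0. -0.  0.] twist [-0.  0.  0.]
scene 0.84 1865 [-12.7 -33.8] [168.5 114.9] 89.96 tilt [ 0.9 -0.1] z 27.9
side 0.72 2502 [-16.9 -40.9] [169.2 111.7] 89.16 tilt [0.3 0. ] z 27.1
```

The tilt has gone to ~0 and the upper face is at z≈28, so the plate has dropped. I retreat and verify.

Emit:
drive_tool([
  [[0,0.6,0,0,0],[0,1,-1,0,0],[0,1,-2.5,0,0],[1,1,-4.3,0,0],[2.2,0,-5,0,0]],
])

```text
time: 12.45
tcp_pos: [465.0, 109.6, 324.8]
ee_rot: [-0.113, 0.994, 0.001, 0.003]
contact_force: [0.6, -0.2, -0.9]
opening: -0.0
gripper_force: 0.0
```

Emit:
drive_tool([
  [[1,-1,-0.5,0,0],[2,-2,-1,0,0],[3,-3,-1,0,0],[3,-3,-1,0,0],[3,-3,-1,0,0]],
])

```text
time: 12.95
tcp_pos: [407.5, 17.9, 346.5]
ee_rot: [-0.11, 0.994, 0.0, 0.001]
contact_force: [0.2, 0.5, 0.0]
opening: -0.2
gripper_force: 0.0
```

```bash
python3 - <<'E'
from h import *
gof(-32,60,196)
plate();plate('side');plate('wrist')
f=optics.grab_frame("wrist"); g=optics.grab_frame("side")
cv2.imwrite("pics/final.png",np.vstack([cv2.resize(f["pixels"],(480,360))[140:360],cv2.resize(g["pixels"][180:305,220:410],(480,316),interpolation=cv2.INTER_CUBIC)]))
E
```

```text
now a,b -161.4 -14.5 nose 173.4
t 12.95 tcp [407.5  17.9 346.5] F [0.2 0.5 0. ] open 0 units [-5.18  2.97  6.03] twist [0.   0.01 0.02]
scene 0.59 2004 [-15.3 -34.6] [171.1 111.9] 88.98 tilt [ 0.3 -0.1] z 27.7
scene 0.28 1431 [ 3.9 -0.4] [298.3 180.9] 89.36 tilt [ 4.5 -0. ] z 36.5
side 0.79 2485 [-17.1 -40.4] [169.5 110. ] 89.51 tilt [0.2 0. ] z 27.1
wrist 0.59 3269 [-16.5 -38.2] [169.5 110.4] 89.42 tilt [ 0.5 -0. ] z 28.5
```

View pics/final.png

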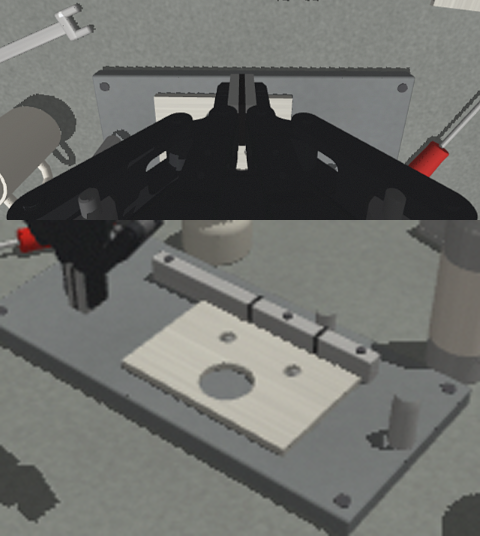

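The final view shows the plate flat (tilt <0.5°, top at z≈28), with pins visible in both holes at (228,337) and (292,370). The sockets and everything else are where they were, and the arm is clear. I hand it in.

```bash
python3 -c "
from cell import ctrl
print(ctrl.job_done())"
```

```text
the job is handed in; nothing more can be done
None
```

The plate was pushed, never lifted, until both holes dropped over the pins. It lies flat on the fixture base (tilt under 0.5°), nothing else looks moved, and the job was handed in at about 13 s.

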